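# Break the lid stay, lower the lid and lock the parts chest

### The arm

A 6-joint arm with a two-finger parallel gripper is mounted at the origin on the work surface; the furniture and walls round the work are solid. World frame = base frame: x ahead of the robot, y to its left, z up, the work surface at z = 0. Lengths are in m, angles in rad, forces in N, time in s.
With the tool pointing down it reaches from about 0.375 to 0.9 m from the base axis. Payload 3.1 kg.
Tool frame: the origin (TCP) lies midway between the tips of the shut fingers; the grasp point (between the pads) lies 19 mm behind it; z points along the fingers, y is the direction in which the jaws open and shut (so a half turn about z gives the same grasp; the last joint's range is limited). The gripper opens to 85 mm and grips with 20 to 120 N. Pads are 22 mm wide; open, the fingers measure 114 mm over their backs; the gripper's body (76 mm by 85 mm) begins 54 mm behind the grasp point. The pads swing forward as they close: fully open they stand 13 mm farther back than shut.
Start: joints at [1.056, 0.527, 1.433, -0, 1.181, -0.178], TCP at [0.207, 0.59, 0.231] pointing down, gripper open.
Joint ranges: [-3.08, 3.08], [-0.75, 2.2], [0.22, 2.44], [-1.43, 4.57], [0, 2.65], [-2.85, 2.85]. Speed limits (rad/s): [2.79, 2.79, 3.14, 3.14, 3.14, 3.14].

### API

Orientations are given as a unit quaternion [x, y, z, w].
In Python, from station import manip gives the robot as it stands.
- The arm moves only by the tool servo_tool, never from a script. Its argument "motion" is a list of rows, each a list of 7 numbers: the shift along the tool's x, y, z in mm, then the turn, a rotation vector about the tool's x, y, z in rad, then the opening, from -1 (shut) to 1 (fully open), so that 0 is half open. In form: [[x, y, z, rx, ry, rz, hand], ...]. A call has 1 to 12 rows; each row shifts and turns the pose as measured when the row begins, along the tool's axes as they then stand; what a row does not reach is not made up. A row lasts 1/12 s, in which the tool goes at most 41.7 mm and 7.16 degrees, less where a joint would pass 70% of its speed; a pose out of reach is approached as far as the arm can. A call with a gripper value outside its range is refused whole. The fingers move at their own pace and stop on an object; "grip_force" is the grip in N (left out, the last holds). Time passes only in rows, so rows that do not move let the fingers close. It gives the time, the measured TCP pose, the force and the opening at its end, in the units of the state.
- manip.sense(): the state, without advancing time (a new reading comes with each control period).
- manip.snapshot(name): name is "side" or "top"; returns a dict with "frame" (400x640x3 uint8, red, green, blue), "mtx" (3x3 intrinsics, pixels), "world_from_camera" (4x4, takes a point from camera to world coordinates). Camera axes: x right, y up, looking along -z (the intrinsics and any distortion apply to the point x, -y, -z); pixel columns grow to the right and rows downward; lengths in m; the calibration is good to about 2 mm. A picture is of the moment at which its call begins. There is no depth.
- manip.sign_off(): hands the job in, once; it reports no verdict.
The state is a dict: "t": time; "q": joint angles; "qd": joint speeds; "tau": joint torques, N m; "tcp_pos": TCP position; "tool_rot": TCP orientation; "force": force on the tool from outside, world axes, zero at the start; "ft_torque": the same for the moment, N m; "finger_gap": opening from 0.0 (shut) to 1.0 (fully open).
Only numpy, scipy, OpenCV 4.12 (cv2) and the standard library are available. Lean on these libraries where they do the work, as an engineer would, in place of code of your own. Each camera call takes 0.05 s, during which the arm holds its last target.

### The job

Put the blue parts chest away locked. Push the red knob of its lid stay so that the locked knuckle folds back while the lid still stands up, then take the red bar and lower the lid gently all the way shut, without letting it drop. Next swing the steel hasp down flat over its staple and only then slide the red-topped locking pin fully home through the staple; leave the other things on the bench where they are.

Things in the scene. Friction and masses are not known exactly. Their poses are not given: they have to be found in the camera images.
- chest: Blue steel chest, fixed: 130 mm deep (own x), 270 wide (own y), walls 112 high. Origin under its centre on the bench; +x points to its back (hinge side), +y to its left, +z up; its front faces the robot. All offsets below are in this frame, in mm. A fixed cardboard box of sticks (160x150 mm, 270 mm tall) stands nearer the robot to the right; keep the gripper clear of it.
- staple (a point): Front of the steel U staple (6 mm bar) on the chest front, at x=-88.5, y=60, z=73. It stands 24 mm out of the front face, is 24 mm tall and its eye opens along y.
- lid (a joint): Angle of the lid: 0 = standing open (78 degrees above shut, held by the locked stay), 1.36 rad = fully shut. Its hinge has friction: once the stay is broken it stays up by itself while less than about 0.2 rad down, but falls by its own weight (about 0.35 kg) from 0.25 to 0.5 rad on unless held. With the stay locked it cannot be shut. The lid is 8 mm thick, 136 mm from hinge line to front edge, 276 mm wide.
- lid_hinge (a point): Point of the lid hinge line at y=0 (x=69, z=116).
- lid_bar (a point): Middle of the red round pull bar (12 mm diameter, 72 mm long, along y) of the lid. It sits 42 mm beyond the lid's front edge, in the lid's plane, on two arms at its ends, 178 mm from the hinge line, at y=-10. Lid open: about x=32, z=290, to be gripped from above with the fingers before and behind it; lid shut: x=-109, z=116. It may turn between the fingers. With the lid shut there are 36 mm free between bar and lid edge.
- stay_knuckle (a joint): Fold angle of the two-link lid stay outside the chest's left wall: 0 = locked, 5 mm past straight towards the front, against its stop; 0.175 rad = straight; larger = folded backwards; about 3.0 when the lid is shut. Each link is 57 mm long; the foot pivot is at x=-6, z=101. It breaks when the knob is pushed to the back and somewhat down (about 0.86 back to 0.5 down) with some 1 to 3 N; 12 to 18 mm of push leaves it clearly folded with the lid still up.
- stay_knob (a point): Middle of the red cylindrical knob on the stay's knuckle: 16 mm diameter, 30 mm long, axis along y. Locked: about x=18, y=200, z=153; the knob spans y=185 to 215, the lid's side edge is at y=138.
- hasp (a joint): Angle of the hasp hinged on the lid's front edge: 0 = hanging flat on the chest front (lid shut) with the staple through its slot, about 1.57 = sticking straight out in the lid's plane, larger = tipped back over the lid. Starts between 1.1 and 2.1; light friction keeps it where it is put.
- hasp_end (a point): Free end of the hasp: a steel plate 32 mm wide, 70 mm long, 3 mm thick. Its hinge line, with the lid shut, is at x=-70, z=117, plate middle y=60; the slot is 31 to 57 mm from the hinge. Above the slot it can be pressed flat without touching the staple.
- pin (a joint): Travel of the captive L-shaped locking pin along the chest's -y: 0 = drawn out, 0.036 m = fully home through the staple. Needs about 2 N. Starts between 0 and 0.005.
- pin_ball (a point): Centre of the red ball (16 mm diameter) on top of the pin's upright leg (8 mm diameter, from z=73 up to the ball at z=103). At joint value 0: x=-79, y=132, z=103.
- aerosol: Bystander: black-capped spray can, 66 mm wide, 199 mm tall, origin under its centre.
- agitator_pot: Bystander: black pot with side handle, 72x94 mm, 114 mm tall, origin under its centre.
- sample_tin: Bystander: white closed tin with a blue and white wrapper, 67 mm wide, 73 mm tall, origin under its centre.
- timer: Bystander: red and white dial timer, 68 mm wide, 62 mm tall, origin under its centre.
- marker: Bystander: white marker pen and its black cap, 50x133 mm, 15 mm tall, origin under its centre.
- spanner: Bystander: flat steel spanner, 28x176 mm, 9 mm thick, origin under its centre.

How it is judged:
On the way, in this order (a step that is already met when the one before it is completed fails the run):
1. the stay's knuckle is folded back past straight while the lid still stands up (value of joint stay_knuckle above 0.25 rad and value of joint lid below 0.4 rad), for 0.1 s.
2. the lid is shut (value of joint lid above 1.32 rad), for 0.2 s.
3. the hasp lies over its staple on the shut chest, the pin still out (value of joint lid above 1.32 rad and value of joint hasp below 0.18 rad and value of joint pin below 0.012 m), for 0.1 s.
4. the pin is home through the staple (value of joint lid above 1.32 rad and value of joint hasp below 0.18 rad and value of joint pin above 0.03 m), for 0.1 s.
At the end, for the whole second after the job is handed in: The lid is shut (within 0.04 rad), the hasp lies on the chest front over its staple (within 0.18 rad), the pin is pushed in at least 30 of its 36 mm, the lid is at rest, and every bystander is within 30 mm of where it stood (all of step 4 and velocity of joint lid between -0.1 and 0.1 rad/s); the robot touches nothing.
It fails at once if the lid drops or slams (it closes faster than 2.5 rad/s) (velocity of joint lid above 2.5 rad/s).
It fails at once if the pin is pushed in (more than 12 mm) before the hasp is over the staple (value of joint pin above 0.012 m and value of joint hasp above 0.3 rad).
It fails at once if a bystander is moved by more than 30 mm (distance of any of aerosol, agitator_pot, sample_tin, timer, marker, spanner from where it was at the start of the episode above 0.03 m).
It also fails if it takes over 58 s, if anything falls off the work surface, if the arm or the gripper's body presses on something with over 40 N, if the wrist force passes 120 N, or if a joint passes its speed limit or range.

## Working session

There is one attempt and no reset: what is moved stays moved. The work goes in short steps, Python scripts to look and compute and a tool call to move; the robot and the scene stay as the last step left them, time stands still between calls to the robot, and variables do not carry over. Pictures are saved under pics/ and viewed, and the job is handed in when it is done.

Besides the shell and the picture viewer there is one more tool, called as name(argument=value, ...) on one line, values as JSON. servo_tool: Moves the arm, as the interface text tells. Its arguments: {"type":"object","properties":{"motion":{"type":"array"},"grip_force":{"type":"number"}},"required":["motion"]}

```bash
ls; mkdir -p pics; python3 - <<'E'
from station import manip
import cv2,numpy as np
np.set_printoptions(precision=4,suppress=True)
print(manip.sense())
for n in ["side","top"]:
    s=manip.snapshot(n); cv2.imwrite(f"pics/{n}0.png",s["frame"][:,:,::-1]); print(n,s["mtx"],s["world_from_camera"],[k for k in s])
E
```

```text
pics
{'t': 0.0, 'q': array([ 1.0555,  0.5285,  1.4339,  0.    ,  1.1814, -0.1785]), 'qd': array([ 0.0007, -0.0019,  0.0019, -0.0004, -0.0014,  0.0001]), 'tau': array([  0.0018, -44.2366, -17.8025,  -0.0001,   0.0086,  -0.    ]), 'tcp_pos': array([0.2062, 0.5893, 0.2303]), 'tool_rot': array([ 0.1676,  0.9859, -0.001 , -0.0004]), 'force': array([-0.1656,  0.0497,  0.2804]), 'ft_torque': array([-0.0046,  0.0445,  0.0614]), 'finger_gap': 0.9977848559523803}
side [[468.2702   0.     318.4052]
 [  0.     468.2702 199.4413]
 [  0.       0.       1.    ]] [[-0.673  -0.6371  0.3757  0.9008]
 [ 0.7396 -0.5819  0.338   0.4964]
 [ 0.0033  0.5054  0.8629  1.2513]
 [ 0.      0.      0.      1.    ]] ['frame', 'mtx', 'world_from_camera']
top [[492.4501   0.     328.4116]
 [  0.     492.4501 198.0907]
 [  0.       0.       1.    ]] [[-0.018   0.9919 -0.1255  0.2926]
 [-0.9998 -0.0169  0.0099  0.077 ]
 [ 0.0077  0.1257  0.992   1.4379]
 [ 0.      0.      0.      1.    ]] ['frame', 'mtx', 'world_from_camera']
```

View pics/side0.png

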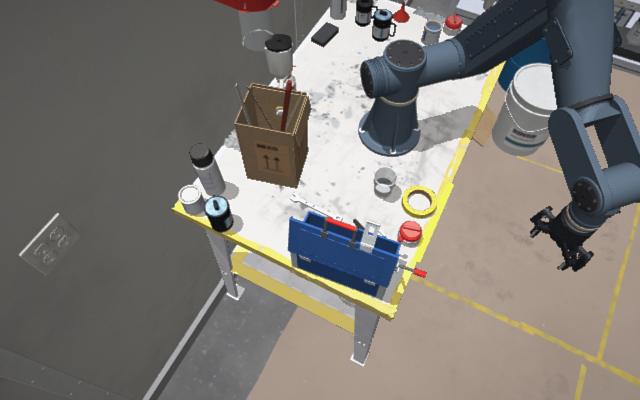

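View pics/top0.png

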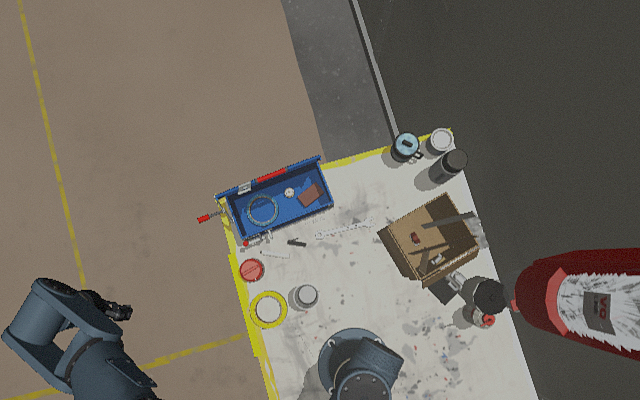

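```bash
python3 - <<'E'
import cv2
a=cv2.imread("pics/top0.png")[140:290,180:340]; cv2.imwrite("pics/top0c.png",cv2.resize(a,None,fx=5,fy=4*1.0,interpolation=cv2.INTER_CUBIC) if 0 else cv2.resize(a[:120],None,fx=5,fy=5,interpolation=cv2.INTER_CUBIC))
a=cv2.imread("pics/side0.png")[180:300,280:440]; cv2.imwrite("pics/side0c.png",cv2.resize(a,None,fx=5,fy=5,interpolation=cv2.INTER_CUBIC))
E
```

```text
(no output)
```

View pics/top0c.png

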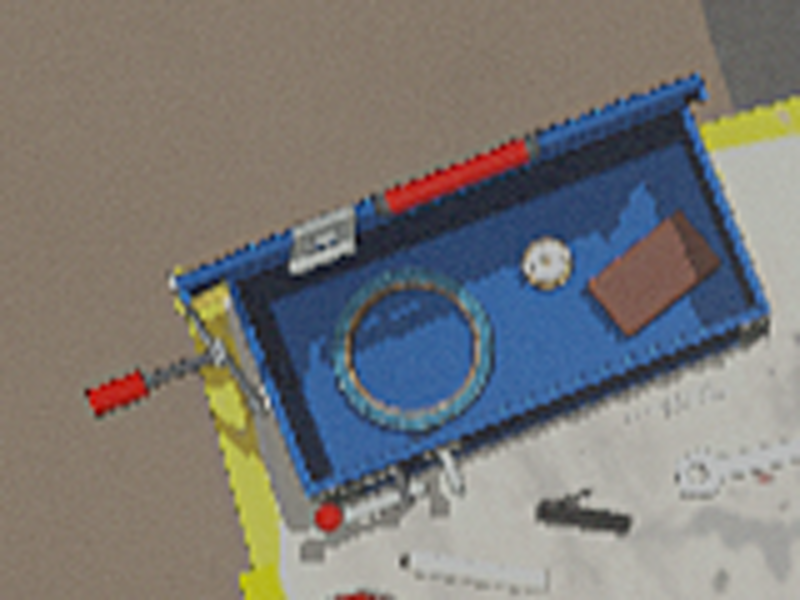

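View pics/side0c.png

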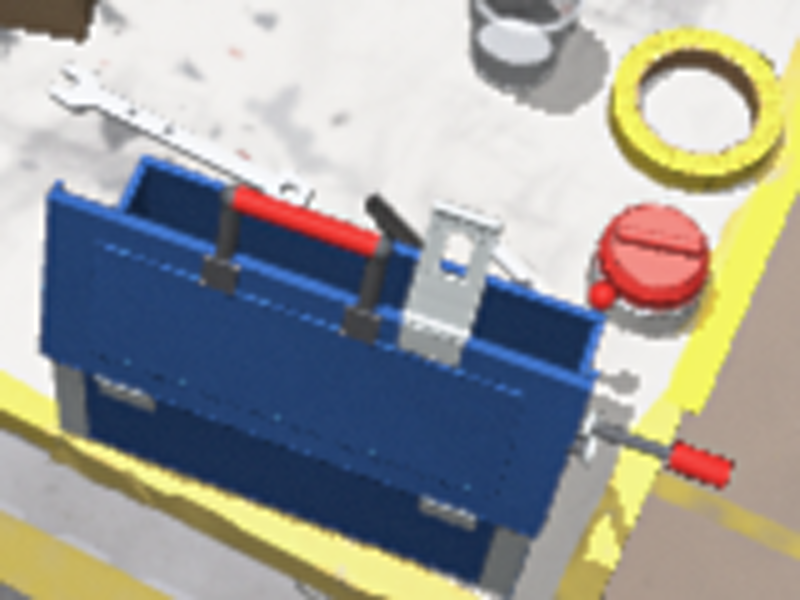

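```bash
cat > h.py <<'E'
import numpy as np,cv2
from scipy.spatial.transform import Rotation as R
from scipy.optimize import least_squares
np.set_printoptions(precision=4,suppress=True)
CAM={"side":(np.array([[468.2702,0,318.4052],[0,468.2702,199.4413],[0,0,1]]),None),"top":(np.array([[492.4501,0,328.4116],[0,492.4501,198.0907],[0,0,1]]),None)}
def load():
    from station import manip
    for n in CAM:
        s=manip.snapshot(n); CAM[n]=(s["mtx"],s["world_from_camera"])
    np.save("cams.npy",np.array([CAM["side"][0],CAM["top"][0]])); np.save("wfc.npy",np.array([CAM["side"][1],CAM["top"][1]]))
def cams():
    K=np.load("cams.npy");W=np.load("wfc.npy"); return {"side":(K[0],W[0]),"top":(K[1],W[1])}
def proj(n,p):
    K,W=cams()[n]; c=(np.linalg.inv(W)@np.append(p,1))[:3]; v=K@np.array([c[0],-c[1],-c[2]]); return v[:2]/v[2]
E
cat > fit.py <<'E'
from h import *
import os
if not os.path.exists("cams.npy"): load()
obs=[("top",(118,393),(18,200,153)),("top",(457,176),(32,-10,290)),("top",(312,492),(-65,135,112)),("top",(765,312),(-65,-135,112)),("top",(329,517),"ball"),
("side",(701,463),(18,200,153)),("side",(309,219),(32,-10,290)),("side",(602,295),"ball")]
off={"top":(180,140),"side":(280,180)}
def w(x,p): 
    c,s=np.cos(x[2]),np.sin(x[2]); p=np.array(p)/1000
    return np.array([x[0]+c*p[0]-s*p[1],x[1]+s*p[0]+c*p[1],p[2]])
def res(x):
    r=[]
    for n,u,p in obs:
        if p=="ball": p=(-79,132-x[3]*1000,103)
        r.append(proj(n,w(x,p))-((np.array(u)+.5)/5-.5+off[n]))
    return np.ravel(r)
s=least_squares(res,[.55,.2,-.2,0.002],loss="soft_l1"); print(s.x,np.degrees(s.x[2])); print(res(s.x).reshape(-1,2))
np.save("pose.npy",s.x)
for n,p in dict(knob=(18,200,153),bar=(32,-10,290),barshut=(-109,-10,116),staple=(-88.5,60,73),ball=(-79,132,103),hinge=(69,0,116)).items(): print(n,w(s.x,p))
E
python3 fit.py
```

```text
[0.4622 0.1994 0.3634 0.0037] 20.82262329042041
[[-0.2272 -0.039 ]
 [-0.5295 -0.0246]
 [-1.833   1.1329]
 [ 0.9455  0.0028]
 [-0.498   0.175 ]
 [-0.5746 -0.2835]
 [-0.7557  0.331 ]
 [-0.4494 -0.2819]]
knob [0.4079 0.3927 0.153 ]
bar [0.4957 0.2014 0.29  ]
barshut [0.3639 0.1513 0.116 ]
staple [0.3582 0.224  0.073 ]
ball [0.3414 0.2947 0.103 ]
hinge [0.5267 0.2239 0.116 ]
```

```bash
cat >> h.py <<'E'
def unproj(n,u,z):
    K,W=cams()[n]; d=np.linalg.inv(K)@np.array([u[0],u[1],1]); d=W[:3,:3]@np.array([d[0],-d[1],-d[2]]); t=(z-W[2,3])/d[2]; return W[:3,3]+t*d
def w2c(P):
    x=np.load("pose.npy"); c,s=np.cos(x[2]),np.sin(x[2]); d=np.array(P)-[x[0],x[1],0]
    return 1000*np.array([c*d[0]+s*d[1],-s*d[0]+c*d[1],d[2]])
def c2w(p):
    x=np.load("pose.npy"); c,s=np.cos(x[2]),np.sin(x[2]); p=np.array(p)/1000
    return np.array([x[0]+c*p[0]-s*p[1],x[1]+s*p[0]+c*p[1],p[2]])
def st():
    from station import manip
    s=manip.sense(); Rm=R.from_quat(s["tool_rot"]).as_matrix(); x=np.load("pose.npy")
    ya=np.degrees(np.arctan2(Rm[1,1],Rm[0,1])-x[2])
    print("t",round(s["t"],2),"tcp chest",w2c(s["tcp_pos"]).round(1),"yaw err deg",round(ya,2),"z",Rm[:,2].round(3),"F",s["force"].round(1),"gap",round(s["finger_gap"],3))
    return s,Rm
def to(target,yaw=0):
    "shift in tool axes mm to reach chest-frame target"
    s,Rm=st(); d=Rm.T@(c2w(target)-s["tcp_pos"])*1000; x=np.load("pose.npy")
    a=x[2]+yaw; Y=np.array([np.cos(a),np.sin(a),0]);Z=np.array([0,0,-1.]);X=np.cross(Y,Z)
    rv=R.from_matrix(Rm.T@np.c_[X,Y,Z]).as_rotvec()
    print("shift",d.round(1),"rot",rv.round(3)); return d,rv
E
python3 - <<'E'
from h import *
for u in [(378,232),(442,192),(482,243),(425,286)]: P=unproj("top",u,.27);print(P,w2c(P))
print(w2c(unproj("top",(251,270),.06)))
for t in [(-25,200,250),(-25,200,141),(32,-10,340)]: to(t)
E
```

```text
[ 0.3573 -0.0507  0.27  ] [-186.9489 -196.5096  270.    ]
[ 0.4505 -0.2073  0.27  ] [-155.5413 -375.9427  270.    ]
[ 0.327  -0.2965  0.27  ] [-302.674  -415.3958  270.    ]
[ 0.2291 -0.157   0.27  ] [-344.5544 -250.2263  270.    ]
[-150.5071  144.562    60.    ]
t 0.2 tcp chest [-100.5  455.6  230.7] yaw err deg 49.88 z [-0.001 -0.001 -1.   ] F [-0.2 -0.2 -0.3] gap 1.004
shift [-222.5 -146.8  -19.2] rot [-0.001  0.     0.871]
t 0.2 tcp chest [-100.5  455.6  230.7] yaw err deg 49.88 z [-0.001 -0.001 -1.   ] F [-0.2 -0.2 -0.3] gap 1.004
shift [-222.5 -146.7   89.8] rot [-0.001  0.     0.871]
t 0.2 tcp chest [-100.5  455.6  230.7] yaw err deg 49.88 z [-0.001 -0.001 -1.   ] F [-0.2 -0.2 -0.3] gap 1.004
shift [-401.3 -270.8 -109.1] rot [-0.001  0.     0.871]
```

servo_tool(motion=[[0, 0, 0, 0, 0, 0.12, -1], [0, 0, 0, 0, 0, 0.12, -1], [0, 0, 0, 0, 0, 0.12, -1], [0, 0, 0, 0, 0, 0.12, -1], [0, 0, 0, 0, 0, 0.12, -1], [0, 0, 0, 0, 0, 0.12, -1], [0, 0, 0, 0, 0, 0.12, -1], [0, 0, 0, 0, 0, 0.03, -1]])

```text
t: 0.87
tcp_pos: [0.2054, 0.5879, 0.2281]
tool_rot: [0.583, 0.813, -0.003, 0.0]
force: [-0.5, -0.1, -0.1]
finger_gap: -0.003
```

```bash
python3 -c "
from h import *
to((-40,200,200))"
```

```text
t 0.87 tcp chest [-101.9  454.5  228.1] yaw err deg -2.13 z [-0.003 -0.006 -1.   ] F [-0.5 -0.1 -0.1] gap -0.003
shift [-251.8   71.5   28.9] rot [-0.005  0.005 -0.037]
```

servo_tool(motion=[[-30, 8, 3, 0, 0, -0.02, -1], [-35, 9, 4, 0, 0, -0.01, -1], [-35, 9, 4, 0, 0, 0, -1], [-35, 10, 4, 0, 0, 0, -1], [-35, 10, 4, 0, 0, 0, -1], [-35, 10, 4, 0, 0, 0, -1], [-30, 9, 4, 0, 0, 0, -1], [-15, 5, 2, 0, 0, 0, -1], [0, 0, 0, 0, 0, 0, -1]])

```text
t: 1.62
tcp_pos: [0.3617, 0.3716, 0.197]
tool_rot: [0.568, 0.823, -0.002, -0.0]
force: [-0.2, 0.9, 0.7]
finger_gap: -0.002
```

```bash
python3 -c "
from h import *
to((-35,200,141))
from station import manip
for n in ['side','top']: cv2.imwrite(f'pics/{n}1.png',manip.snapshot(n)['frame'][:,:,::-1])
a=cv2.imread('pics/top1.png')[140:290,180:340]; b=cv2.imread('pics/side1.png')[150:300,300:460]
cv2.imwrite('pics/c1.png',cv2.resize(np.hstack([a,b]),None,fx=2.5,fy=2.5,interpolation=cv2.INTER_CUBIC))
"
```

```text
t 1.62 tcp chest [-32.8 196.7 197. ] yaw err deg -0.0 z [-0.003 -0.002 -1.   ] F [-0.2  0.9  0.7] gap -0.002
shift [ 3.4 -2.1 56. ] rot [-0.003  0.001 -0.   ]
```

View pics/c1.png

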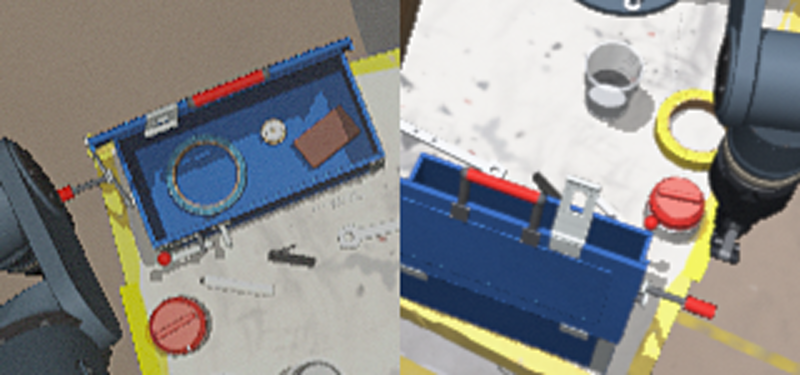

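The gripper is in front of the knob: fingertip at about (728,262) in the side crop, knob at (705,308). I'll lower it and push.

servo_tool(motion=[[1, -1, 20, 0, 0, 0, -1], [1, -1, 20, 0, 0, 0, -1], [1, 0, 14, 0, 0, 0, -1], [0, 0, 2, 0, 0, 0, -1], [0, 8, 0, 0, 0, 0, -1], [0, 8, 0, 0, 0, 0, -1], [0, 5, 0, 0, 0, 0, -1], [0, 3, 0, 0, 0, 0, -1]])

```text
t: 2.38
tcp_pos: [0.3785, 0.3941, 0.1436]
tool_rot: [0.563, 0.826, 0.004, -0.001]
force: [-0.5, 0.1, -0.4]
finger_gap: 0.001
```

```bash
cat >> h.py <<'E'
def look(i,ct=(180,140),cs=(300,150),f=2.5):
    from station import manip
    im={}
    for n in ['side','top']:
        im[n]=manip.snapshot(n)['frame'][:,:,::-1]; cv2.imwrite(f'pics/{n}{i}.png',im[n])
    a=im['top'][ct[1]:ct[1]+150,ct[0]:ct[0]+160]; b=im['side'][cs[1]:cs[1]+150,cs[0]:cs[0]+160]
    cv2.imwrite(f'pics/c{i}.png',cv2.resize(np.hstack([a,b]),None,fx=f,fy=f,interpolation=cv2.INTER_CUBIC))
E
python3 -c "
from h import *
to((10,200,132))
look(2)"
```

```text
t 2.38 tcp chest [ -9.  211.8 143.6] yaw err deg 0.66 z [ 0.003  0.007 -1.   ] F [-0.5  0.1 -0.4] gap 0.001
shift [-12.   18.8  11.6] rot [ 0.005 -0.005  0.011]
```

View pics/c2.png

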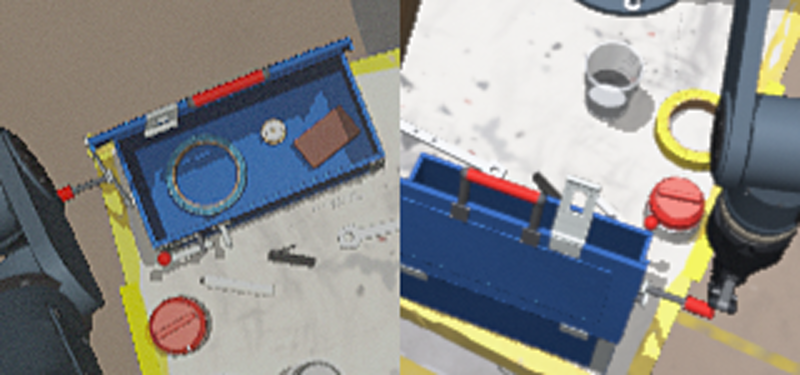

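servo_tool(motion=[[-7, 0, 1, 0, 0, 0.01, -1], [-4, 0, 0, 0, 0, 0, -1], [0, 4, 1, 0, 0, 0, -1], [0, 4, 2, 0, 0, 0, -1]])

```text
t: 2.82
tcp_pos: [0.3904, 0.385, 0.1407]
tool_rot: [0.568, 0.823, 0.004, -0.0]
force: [-0.9, -0.1, 0.5]
finger_gap: -0.001
```

```bash
python3 -c "
from h import *
to((10,200,132))"
```

```text
t 2.82 tcp chest [ -1.1 199.  140.7] yaw err deg -0.03 z [ 0.004  0.007 -1.   ] F [-0.9 -0.1  0.5] gap -0.001
shift [ 1.  11.   8.8] rot [ 0.006 -0.005 -0.   ]
```

servo_tool(motion=[[0, 5, 2, 0, 0, 0, -1], [0, 5, 3, 0, 0, 0, -1], [0, 4, 2, 0, 0, 0, -1]])

```text
t: 3.07
tcp_pos: [0.4021, 0.3891, 0.1323]
tool_rot: [0.568, 0.823, 0.001, -0.002]
force: [-3.1, -0.3, -1.4]
finger_gap: 0.003
```

```bash
python3 -c "
from h import *
to((10,200,132))
look(3)"
```

```text
t 3.07 tcp chest [ 11.3 198.7 132.3] yaw err deg -0.11 z [-0.003  0.005 -1.   ] F [-3.1 -0.3 -1.4] gap 0.003
shift [ 1.3 -1.3  0.3] rot [-0.001 -0.005 -0.002]
```

View pics/c3.png

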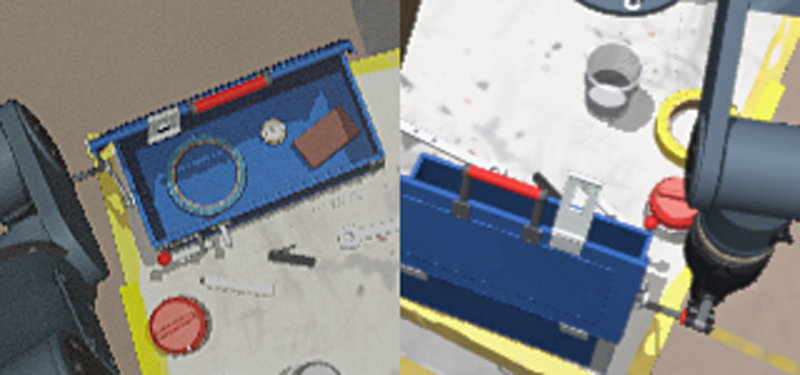

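servo_tool(motion=[[0, 4, 2, 0, 0, 0, -1], [0, 2, 1, 0, 0, 0, -1], [0, 0, 0, 0, 0, 0, -1]])

```text
t: 3.42
tcp_pos: [0.406, 0.3904, 0.1274]
tool_rot: [0.568, 0.823, -0.002, -0.004]
force: [-1.1, -0.5, 1.4]
finger_gap: 0.005
```

```bash
python3 -c "
from h import *
to((18,200,130))
look(4)"
```

```text
t 3.42 tcp chest [ 15.3 198.5 127.4] yaw err deg -0.08 z [-0.008  0.001 -1.   ] F [-1.1 -0.5  1.4] gap 0.005
shift [ 1.5  2.6 -2.6] rot [-0.007 -0.004 -0.001]
```

View pics/c4.png

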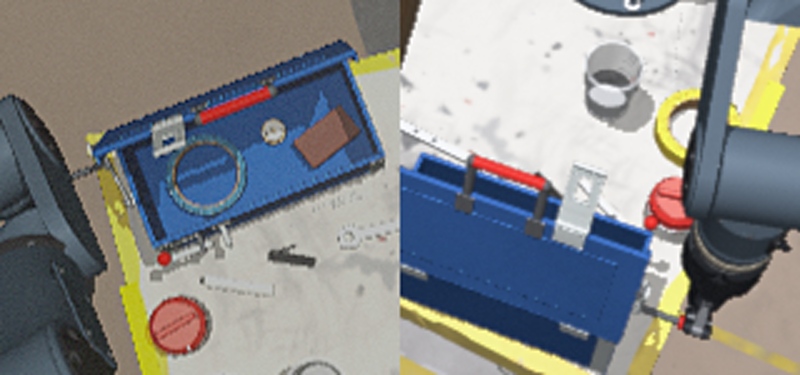

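servo_tool(motion=[[0, -10, 0, 0, 0, 0, -1], [3, -15, -5, 0, 0, 0, -1], [3, -15, -20, 0, 0, 0, -1], [0, 0, -35, 0, 0, 0, -1], [0, 0, -40, 0, 0, 0, -1], [0, 0, -40, 0, 0, 0, -1], [0, 0, -40, 0, 0, 0, 0], [0, 0, -30, 0, 0, 0, 0]])

```text
t: 4.18
tcp_pos: [0.358, 0.3778, 0.3429]
tool_rot: [0.568, 0.823, -0.004, -0.003]
force: [0.0, 0.5, -0.0]
finger_gap: 0.275
```

```bash
cat >> h.py <<'E'
def barfit(obs,off,f):
    "obs: list of (cam,crop px) of bar centre; returns lid angle"
    def b(a): th=np.radians(78)-a; return c2w((69-178*np.cos(th),-10,116+178*np.sin(th)))
    def r(x): return np.ravel([proj(n,b(x[0]))-((np.array(u)+.5)/f-.5+off[n]) for n,u in obs])
    s=least_squares(r,[.1]); print("lid",s.x,"res",r(s.x),"bar",w2c(b(s.x[0]))); return s.x[0]
E
python3 -c "
from h import *
to((18,200,130))
look(5,(200,140),(300,170),2.5)
"
```

```text
t 4.18 tcp chest [-34.  203.8 342.9] yaw err deg -0.02 z [-0.01  -0.002 -1.   ] F [ 0.   0.5 -0. ] gap 0.275
shift [ -4.   54.2 212.4] rot [-0.01  -0.001 -0.   ]
```

View pics/c5.png

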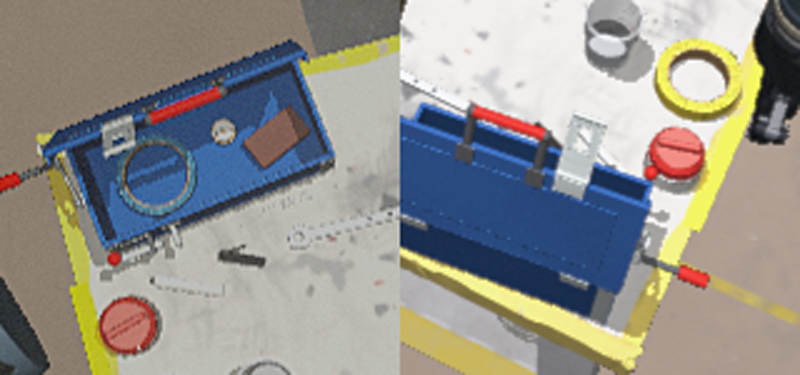

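```bash
python3 -c "
from h import *
a=barfit([('top',(185,104)),('side',(110,123))],dict(top=(200,140),side=(300,170)),2.5)
# knob & knuckle guess
th=np.radians(78)-a
to((69-178*np.cos(th),-10,116+178*np.sin(th)+60))
print(unproj('top',(200+10/2.5,140+182/2.5),.145), w2c(unproj('top',(200+10/2.5,140+182/2.5),.145)))
"
```

```text
lid [0.0971] res [-0.4958  0.2597 -0.6748 -0.2436] bar [ 15.2789 -10.     285.6999]
t 4.28 tcp chest [-31.1 204.5 346. ] yaw err deg -0.01 z [-0.001  0.004 -1.   ] F [ 0.6  0.4 -0.5] gap 0.448
shift [-214.5   46.4   -0.5] rot [-0.    -0.004 -0.   ]
[0.4228 0.3922 0.145 ] [ 31.6651 194.2314 145.    ]
```

servo_tool(motion=[[-30, 8, 0, 0, 0, 0, 0], [-35, 9, 0, 0, 0, 0, 0], [-35, 9, 0, 0, 0, 0, 0], [-35, 8, 0, 0, 0, 0, 0], [-35, 7, 0, 0, 0, 0, 0], [-28, 5, 0, 0, 0, 0, 0], [-10, 2, 0, 0, 0, 0, 0], [0, 0, 0, 0, 0, 0, 0]])

```text
t: 4.95
tcp_pos: [0.4764, 0.1975, 0.3469]
tool_rot: [0.564, 0.826, 0.007, 0.002]
force: [0.8, 0.1, 0.2]
finger_gap: 0.502
```

```bash
python3 -c "
from h import *
to((15,-10,270))
look(6,(200,140),(300,150),2.5)
"
```

```text
t 4.95 tcp chest [ 12.6  -6.9 346.9] yaw err deg 0.52 z [ 0.011  0.009 -1.   ] F [0.8 0.1 0.2] gap 0.502
shift [-3.5  1.3 76.9] rot [ 0.013 -0.005  0.009]
```

View pics/c6.png

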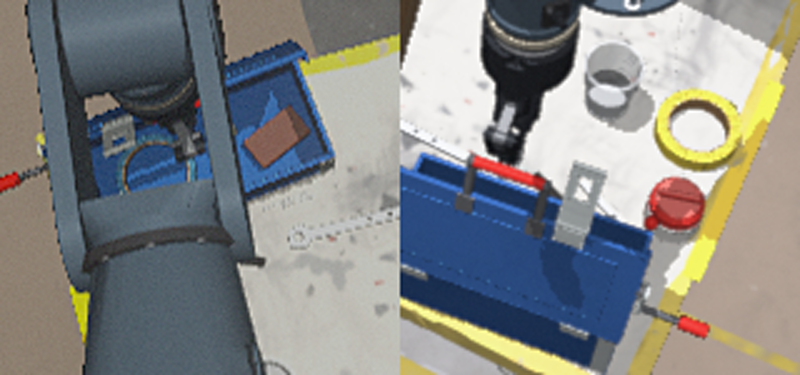

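servo_tool(motion=[[-1, 1, 20, 0, 0, 0, 0], [-1, 1, 25, 0, 0, 0, 0], [-1, 0, 20, 0, 0, 0, 0], [0, 0, 10, 0, 0, 0, 0], [0, 0, 1, 0, 0, 0, 0]])

```text
t: 5.47
tcp_pos: [0.4742, 0.2064, 0.2702]
tool_rot: [0.559, 0.829, 0.01, 0.002]
force: [-1.1, -0.2, -0.4]
finger_gap: 0.498
```

```bash
python3 -c "
from h import *
to((15,-10,268))
look(7,(200,140),(300,150),2.5)
"
```

```text
t 5.47 tcp chest [ 13.7   2.3 270.2] yaw err deg 1.19 z [ 0.014  0.015 -1.   ] F [-1.1 -0.2 -0.4] gap 0.498
shift [-12.3   1.    2.1] rot [ 0.019 -0.009  0.021]
```

View pics/c7.png

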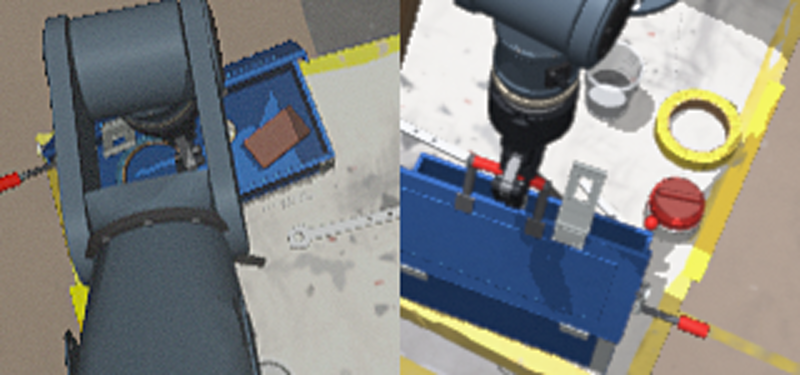

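Fingers straddle the bar but sit 12 mm too far left. I'll correct that and close.

servo_tool(motion=[[-7, 1, 2, 0.01, -0.005, 0.02, 0], [-4, 0, 1, 0, 0, 0, 0], [0, 0, 0, 0, 0, 0, -1], [0, 0, 0, 0, 0, 0, -1], [0, 0, 0, 0, 0, 0, -1], [0, 0, 0, 0, 0, 0, -1], [0, 0, 0, 0, 0, 0, -1]], grip_force=25)

```text
t: 6.15
tcp_pos: [0.482, 0.1978, 0.2724]
tool_rot: [0.567, 0.823, 0.008, 0.004]
force: [-0.5, 0.6, -1.2]
finger_gap: 0.129
```

```bash
python3 -c "
from h import *
to((15,-10,268))
look(8,(200,140),(300,150),2.5)
"
```

```text
t 6.15 tcp chest [ 17.9  -8.5 272.4] yaw err deg 0.05 z [ 0.016  0.009 -1.   ] F [-0.5  0.6 -1.2] gap 0.129
shift [-1.5 -3.   4.4] rot [ 0.018 -0.002  0.001]
```

View pics/c8.png

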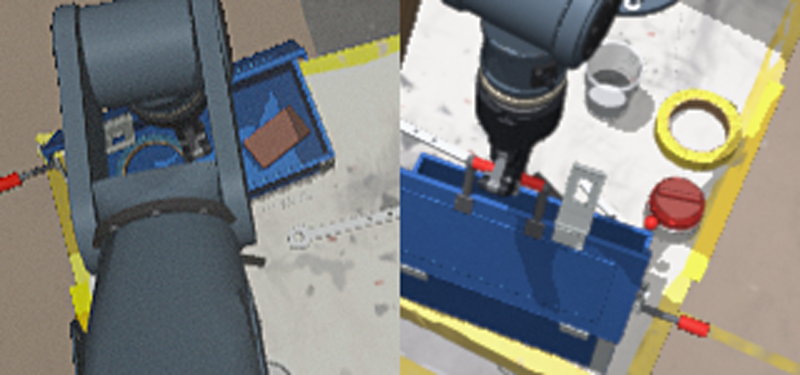

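```bash
cat >> h.py <<'E'
def arc(off=14,n=8,dl=10):
    s,Rm=st(); c=w2c(s["tcp_pos"]); th=np.arctan2(c[2]+off-116,69-c[0]); r=np.hypot(c[2]+off-116,69-c[0])
    print("theta",th,"lid",1.361-th,"r",r,"shift y for -10:",-10-c[1]); p=c[[0,2]]
    for i in range(n):
        th-=dl/178; q=np.array([69-178*np.cos(th),116-off+178*np.sin(th)]); d=q-p; print((d*[1,-1]).round(1),end=" "); p=q
    print()
E
python3 -c "
from h import *
arc()"
```

```text
t 6.25 tcp chest [ 17.9  -8.5 272.5] yaw err deg 0.05 z [ 0.016  0.008 -1.   ] F [ 0.   0.3 -1.7] gap 0.132
theta 1.2796580360936904 lid 0.08134196390630954 r 177.94232082012923 shift y for -10: -1.4746335752627449
[-9.5  3.1] [-9.3  3.7] [-9.1  4.2] [-8.8  4.7] [-8.6  5.2] [-8.3  5.6] [-7.9  6.1] [-7.6  6.5]
```

r = 177.9 mm against the given 178, so the grasp geometry agrees. Lowering.

servo_tool(motion=[[0, -6, 2, 0, 0, 0, -1], [0, -9, 4, 0.005, 0, 0, -1], [0, -9, 4, 0.005, 0, 0, -1], [0, -9, 4, 0.005, 0, 0, -1], [0, -9, 5, 0, 0, 0, -1], [0, -8, 5, 0, 0, 0, -1]])

```text
t: 6.75
tcp_pos: [0.4372, 0.1808, 0.2497]
tool_rot: [0.567, 0.823, 0.007, 0.004]
force: [2.0, 1.5, 1.0]
finger_gap: 0.126
```

```bash
python3 -c "
from h import *
arc()"
```

```text
t 6.75 tcp chest [-30.   -8.5 249.7] yaw err deg 0.04 z [ 0.015  0.007 -1.   ] F [2.  1.5 1. ] gap 0.126
theta 0.9800975512462388 lid 0.3809024487537612 r 177.81592939829824 shift y for -10: -1.4824474975346682
[-8.2  5.6] [-7.8  6.2] [-7.4  6.7] [-7.1  7.1] [-6.6  7.5] [-6.2  7.8] [-5.8  8.2] [-5.3  8.5]
```

servo_tool(motion=[[0, -8, 6, 0, 0, 0, -1], [0, -8, 6, 0, 0, 0, -1], [0, -7, 7, 0.005, 0, 0, -1], [0, -7, 7, 0.005, 0, 0, -1], [0, -7, 8, 0, 0, 0, -1], [0, -6, 8, 0, 0, 0, -1], [0, -6, 8, 0, 0, 0, -1], [0, -5, 8, 0, 0, 0, -1]])

```text
t: 7.42
tcp_pos: [0.3834, 0.1604, 0.1872]
tool_rot: [0.568, 0.823, 0.006, 0.004]
force: [2.3, 2.9, -2.4]
finger_gap: 0.127
```

```bash
python3 -c "
from h import *
arc(n=10)"
```

```text
t 7.42 tcp chest [-87.5  -8.4 187.2] yaw err deg -0.03 z [ 0.013  0.006 -1.   ] F [ 2.3  2.9 -2.4] gap 0.127
theta 0.49869968180993046 lid 0.8623003181900695 r 178.23399072955834 shift y for -10: -1.5804605078818899
[-4.3  9. ] [-4.   9.2] [-3.5  9.4] [-3.   9.5] [-2.4  9.7] [-1.9  9.8] [-1.3  9.9] [-0.8 10. ] [-0.2 10. ] [ 0.3 10. ]
```

servo_tool(motion=[[0, -4, 9, 0, 0, 0, -1], [0, -4, 9, 0, 0, 0, -1], [0, -3, 9, 0, 0, 0, -1], [0, -3, 9, 0, 0, 0, -1], [0, -2, 9, 0, 0, 0, -1], [0, -2, 9, 0, 0, 0, -1]])

```text
t: 7.92
tcp_pos: [0.3661, 0.1538, 0.1296]
tool_rot: [0.568, 0.823, 0.008, 0.006]
force: [0.5, 3.5, 0.1]
finger_gap: 0.127
```

```bash
python3 -c "
from h import *
arc(n=5)"
```

```text
t 7.92 tcp chest [-106.    -8.4  129.6] yaw err deg -0.06 z [ 0.018  0.007 -1.   ] F [0.5 3.5 0.1] gap 0.127
theta 0.156285358516794 lid 1.204714641483206 r 177.1849574458476 shift y for -10: -1.5630465952912846
[-2.1  9.8] [-0.7 10. ] [-0.2 10. ] [ 0.4 10. ] [ 1. 10.]
```

servo_tool(motion=[[0, -1, 9, 0, 0, 0, -1], [0, -1, 9, 0, 0, 0, -1], [0, 0, 8, 0, 0, 0, -1], [0, 0, 5, 0, 0, 0, -1], [0, 0, 3, 0, 0, 0, -1]])

```text
t: 8.33
tcp_pos: [0.3651, 0.153, 0.0979]
tool_rot: [0.567, 0.823, 0.01, 0.008]
force: [-5.3, 0.6, 42.2]
finger_gap: 0.129
```

```bash
python3 -c "
from h import *
arc(n=5)
look(9,(200,140),(300,150),2.5)"
```

```text
t 8.33 tcp chest [-107.3   -8.8   97.9] yaw err deg 0.02 z [ 0.024  0.007 -1.   ] F [-5.3  0.6 42.2] gap 0.129
theta -0.023401655153629585 lid 1.3844016551536296 r 176.30175510293117 shift y for -10: -1.1907701837824956
[-1.2 10. ] [1.1 9.9] [1.6 9.9] [2.2 9.8] [2.7 9.6]
```

View pics/c9.png

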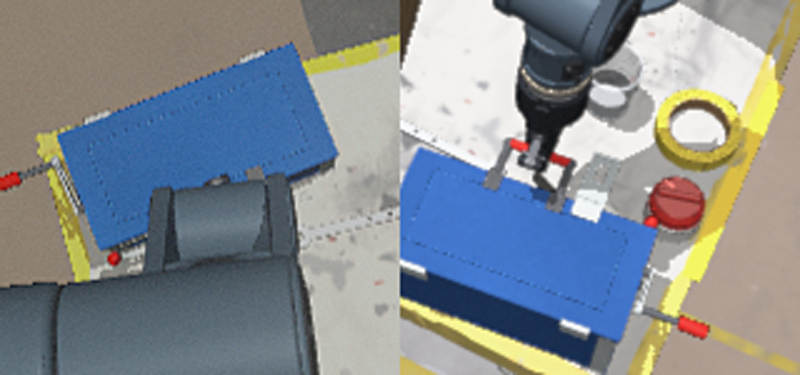

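servo_tool(motion=[[0, 0, -2, 0, 0, 0, -1], [0, 0, 0, 0, 0, 0, -1], [0, 0, 0, 0, 0, 0, -0.4], [0, 0, 0, 0, 0, 0, -0.4], [0, 0, 0, 0, 0, 0, -0.4], [0, 0, 0, 0, 0, 0, -0.4]])

```text
t: 8.93
tcp_pos: [0.3621, 0.152, 0.0998]
tool_rot: [0.567, 0.824, 0.008, 0.007]
force: [0.4, -0.8, -0.0]
finger_gap: 0.305
```

```bash
python3 -c "
from h import *
st()"
```

```text
t 8.93 tcp chest [-110.4   -8.7   99.8] yaw err deg 0.14 z [ 0.02   0.005 -1.   ] F [ 0.4 -0.8 -0. ] gap 0.305
```

servo_tool(motion=[[0, 0, -10, 0.005, 0, 0, -0.4], [0, 0, -20, 0.005, 0, 0, -0.4], [0, 0, -30, 0.005, 0, 0, -0.4], [0, 0, -35, 0, 0, 0, -1], [0, 0, -25, 0, 0, 0, -1], [0, 0, 0, 0, 0, 0, -1]])

```text
t: 9.43
tcp_pos: [0.3572, 0.1506, 0.2206]
tool_rot: [0.567, 0.824, -0.005, -0.004]
force: [0.3, 0.2, 0.4]
finger_gap: -0.003
```

```bash
python3 -c "
from h import *
to((-110,60,200))
look(10,(200,140),(300,150),2.5)"
```

```text
t 9.43 tcp chest [-115.5   -8.3  220.6] yaw err deg 0.14 z [-0.012 -0.004 -1.   ] F [0.3 0.2 0.4] gap -0.003
shift [68.2  5.9 20.6] rot [-0.012 -0.001  0.002]
```

View pics/c10.png

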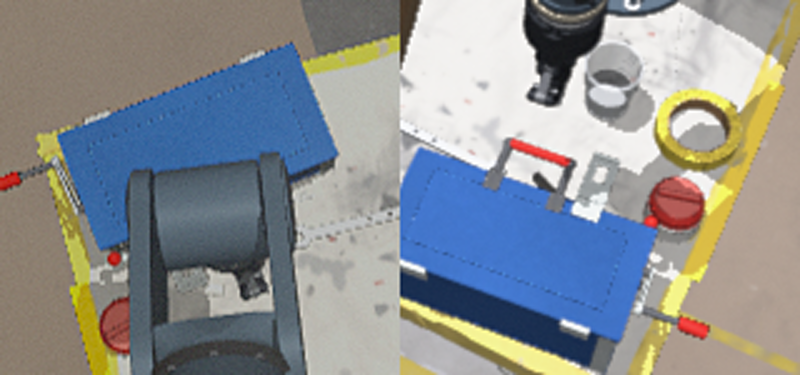

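```bash
python3 -c "
from h import *
for a in [1.0,1.2,1.4,1.57,1.8,2.0]:
    print(a,[ ((proj('side',c2w((-70-70*np.sin(a),y,117-70*np.cos(a))))-[300,150])*2.5+[400,0]).round(0) for y in (44,76)])
print(((proj('side',c2w((-109,-10,116)))-[300,150])*2.5+[400,0]))
"
```

```text
1.0 [array([587., 168.]), array([614., 177.])]
1.2 [array([590., 158.]), array([617., 168.])]
1.4 [array([592., 150.]), array([619., 159.])]
1.57 [array([593., 144.]), array([621., 153.])]
1.8 [array([595., 138.]), array([622., 148.])]
2.0 [array([595., 136.]), array([623., 145.])]
[538.3801 151.4671]
```

servo_tool(motion=[[20, 2, 5, -0.01, 0, 0, -1], [28, 3, 10, 0, 0, 0, -1], [18, 3, 15, 0, 0, 0, -1], [2, 0, 20, 0, 0, 0, -1], [0, 0, 10, 0, 0, 0, -1], [0, 0, 0, 0, 0, 0, -1]])

```text
t: 10.03
tcp_pos: [0.3315, 0.2167, 0.1479]
tool_rot: [0.568, 0.823, -0.009, -0.008]
force: [-1.3, 0.5, -0.6]
finger_gap: -0.001
```

```bash
python3 -c "
from h import *
to((-108,60,100))
look(11,(200,140),(300,150),2.5)"
```

```text
t 10.03 tcp chest [-116.1   62.6  147.9] yaw err deg -0.03 z [-0.023 -0.006 -1.   ] F [-1.3  0.5 -0.6] gap -0.001
shift [-2.7  9.2 47.7] rot [-0.023 -0.002 -0.001]
```

View pics/c11.png

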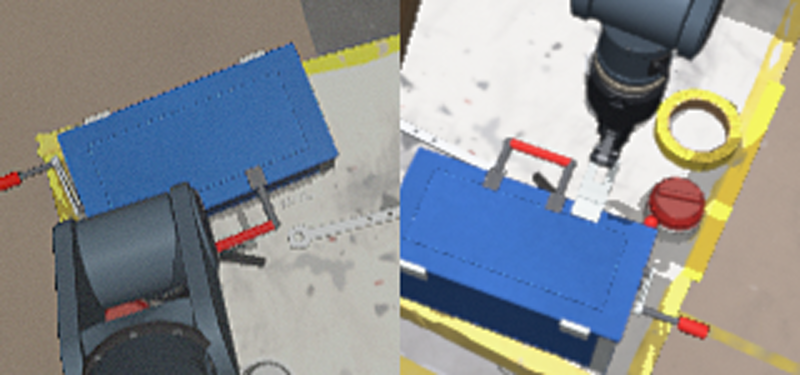

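servo_tool(motion=[[-1, 3, 12, -0.01, 0, 0, -1], [-1, 3, 12, -0.01, 0, 0, -1], [0, 2, 12, 0, 0, 0, -1], [0, 1, 10, 0, 0, 0, -1], [0, 0, 2, 0, 0, 0, -1]])

```text
t: 10.55
tcp_pos: [0.3441, 0.2172, 0.1009]
tool_rot: [0.569, 0.822, 0.002, 0.001]
force: [-1.0, 0.2, 0.6]
finger_gap: 0.001
```

```bash
python3 -c "
from h import *
to((-87,60,94))"
```

```text
t 10.55 tcp chest [-104.1   58.6  100.9] yaw err deg -0.23 z [ 0.004  0.003 -1.   ] F [-1.   0.2  0.6] gap 0.001
shift [ 1.5 17.   7. ] rot [ 0.005 -0.002 -0.004]
```

servo_tool(motion=[[0, 3, 4, 0, 0, 0, -1], [0, 4, 2, 0, 0, 0, -1], [0, 4, 1, 0, 0, 0, -1], [0, 3, 0, 0, 0, 0, -1], [0, 2, 0, 0, 0, 0, -1]])

```text
t: 10.97
tcp_pos: [0.3586, 0.2219, 0.0942]
tool_rot: [0.57, 0.822, 0.0, -0.001]
force: [-1.9, -1.1, -0.5]
finger_gap: 0.004
```

```bash
python3 -c "
from h import *
to((-87,60,92))
look(12,(200,140),(300,150),2.5)"
```

```text
t 10.97 tcp chest [-88.8  57.9  94.2] yaw err deg -0.32 z [-0.001  0.002 -1.   ] F [-1.9 -1.1 -0.5] gap 0.004
shift [2.1 1.8 2.2] rot [-0.    -0.002 -0.006]
```

View pics/c12.png

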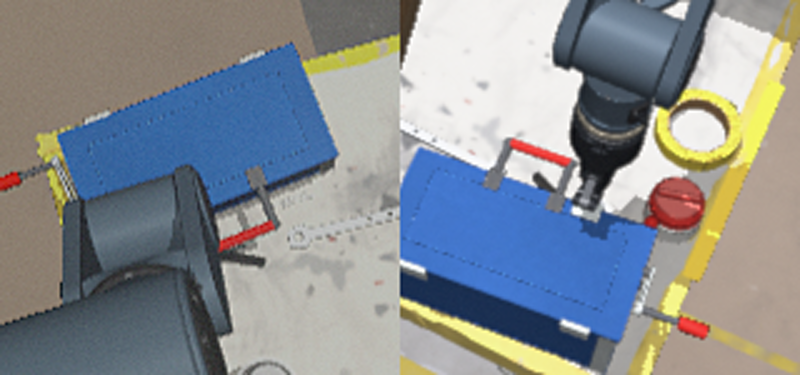

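servo_tool(motion=[[1, 3, 0, 0, 0, 0, -1], [1, 3, 0, 0, 0, 0, -1], [0, 3, 0, 0, 0, 0, -1]])

```text
t: 11.32
tcp_pos: [0.3626, 0.2257, 0.0943]
tool_rot: [0.569, 0.822, -0.003, -0.003]
force: [-6.6, -5.1, 5.5]
finger_gap: -0.006
```

```bash
python3 -c "
from h import *
to((-87,60,92))"
```

```text
t 11.32 tcp chest [-83.8  60.   94.3] yaw err deg -0.25 z [-0.009 -0.002 -1.   ] F [-6.6 -5.1  5.5] gap -0.006
shift [ 0.  -3.2  2.3] rot [-0.009 -0.001 -0.004]
```

servo_tool(motion=[[0, 3, 0, 0, 0, 0, -1], [0, 3, 0, 0, 0, 0, -1], [0, 0, 0, 0, 0, 0, -1]])

```text
t: 11.57
tcp_pos: [0.3619, 0.2257, 0.0943]
tool_rot: [0.569, 0.822, -0.009, -0.007]
force: [-0.1, -0.4, 0.5]
finger_gap: 0.001
```

```bash
python3 -c "
from h import *
to((-87,60,92))"
```

```text
t 11.57 tcp chest [-84.4  60.3  94.3] yaw err deg -0.15 z [-0.022 -0.007 -1.   ] F [-0.1 -0.4  0.5] gap 0.001
shift [-0.3 -2.5  2.3] rot [-0.024 -0.001 -0.003]
```

servo_tool(motion=[[0, -8, 0, 0, 0, 0, -1], [0, -8, -10, -0.01, 0, 0, -1], [0, 0, -25, -0.01, 0, 0, -1], [15, 3, -25, 0, 0, 0, -1], [25, 3, -10, 0, 0, 0, -1], [30, 3, 0, 0, 0, 0, -1], [25, 3, 0, 0, 0, 0, -1], [5, 0, 0, 0, 0, 0, -1], [0, 0, 0, 0, 0, 0, -1]])

```text
t: 12.32
tcp_pos: [0.3293, 0.3255, 0.171]
tool_rot: [0.571, 0.821, 0.011, 0.004]
force: [0.2, -0.6, -0.7]
finger_gap: -0.001
```

```bash
python3 -c "
from h import *
to((-85,155,92))
look(13,(200,140),(300,150),2.5)"
```

```text
t 12.32 tcp chest [-79.4 165.1 171. ] yaw err deg -0.43 z [ 0.019  0.014 -1.   ] F [ 0.2 -0.6 -0.7] gap -0.001
shift [-10.7  -7.4  78.8] rot [ 0.023 -0.006 -0.007]
```

View pics/c13.png

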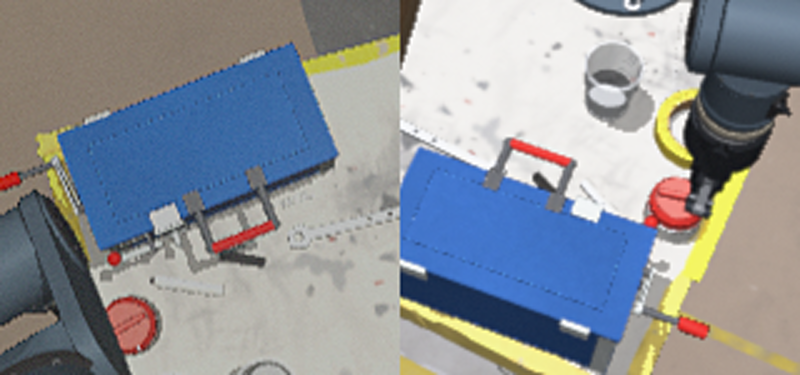

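```bash
python3 -c "
from h import *
a=cv2.imread('pics/top13.png')[210:260,220:300]
a=cv2.resize(a,None,fx=10,fy=10,interpolation=cv2.INTER_CUBIC)
for ang,col in [(0,(0,255,0)),(0.18,(0,255,255)),(0.4,(255,0,255))]:
  for y in (44,76):
    q=(proj('top',c2w((-71.5-70*np.sin(ang),y,117-70*np.cos(ang))))-[220,210]+.5)*10
    cv2.circle(a,tuple(int(v) for v in q),4,col,-1)
q=(proj('top',c2w((-88.5,60,73)))-[220,210]+.5)*10; cv2.circle(a,tuple(int(v) for v in q),4,(0,0,255),-1)
q=(proj('top',c2w((-79,132-3.7,103)))-[220,210]+.5)*10; cv2.circle(a,tuple(int(v) for v in q),4,(255,0,0),-1)
cv2.imwrite('pics/z13.png',a)"
```

```text
(no output)
```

View pics/z13.png

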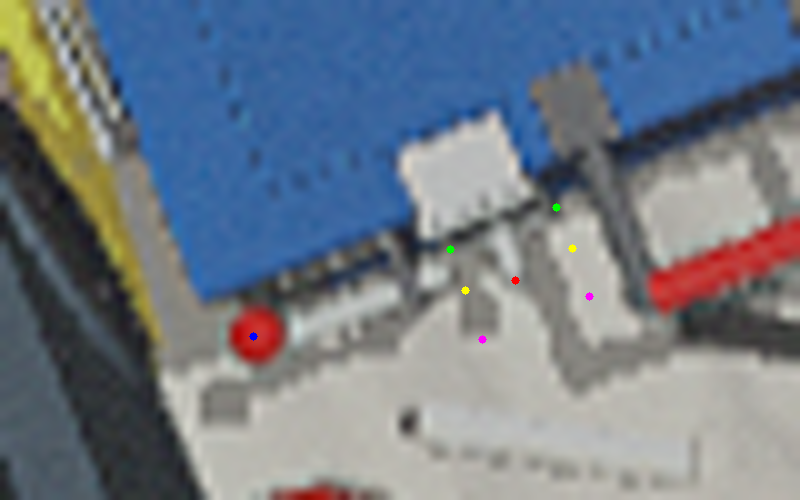

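The hasp lies flat: no plate shows past the green markers, and the staple sticks out through the slot. The ball at (255,335) matches my prediction. Now the pin.

servo_tool(motion=[[0, -3, 15, 0.01, 0, 0, -1], [-2, -2, 25, 0.01, -0.003, 0, -1], [-2, -1, 25, 0, 0, 0, -1], [-2, 0, 14, 0, 0, 0, -1], [0, 0, 2, 0, 0, 0, -1]])

```text
t: 12.83
tcp_pos: [0.3297, 0.3128, 0.0879]
tool_rot: [0.574, 0.819, 0.003, 0.001]
force: [1.5, -0.4, 0.3]
finger_gap: 0.001
```

```bash
python3 -c "
from h import *
to((-86,147,88))"
```

```text
t 12.83 tcp chest [-83.5 153.1  87.9] yaw err deg -0.83 z [ 0.005  0.004 -1.   ] F [ 1.5 -0.4  0.3] gap 0.001
shift [-6.2 -2.4 -0.2] rot [ 0.006 -0.002 -0.014]
```

servo_tool(motion=[[-5, -2, 0, 0, 0, -0.01, -1], [-5, 0, 0, 0, 0, 0, -1], [-5, 0, 0, 0, 0, 0, -1], [-5, 0, 0, 0, 0, 0, -1]])

```text
t: 13.17
tcp_pos: [0.3347, 0.2901, 0.0879]
tool_rot: [0.57, 0.821, 0.002, -0.0]
force: [-2.1, 1.4, -1.1]
finger_gap: -0.003
```

```bash
python3 -c "
from h import *
to((-86,115,88))"
```

```text
t 13.17 tcp chest [-86.9 130.1  87.9] yaw err deg -0.39 z [ 0.002  0.004 -1.   ] F [-2.1  1.4 -1.1] gap -0.003
shift [-15.    1.   -0.1] rot [ 0.003 -0.003 -0.007]
```

servo_tool(motion=[[-5, 0, 0, 0, 0, 0, -1], [-5, 0, 0, 0, 0, 0, -1], [-4, 0, 0, 0, 0, 0, -1], [-3, 0, 0, 0, 0, 0, -1]])

```text
t: 13.5
tcp_pos: [0.341, 0.2723, 0.0896]
tool_rot: [0.572, 0.821, 0.003, -0.0]
force: [-6.1, 13.8, -3.6]
finger_gap: 0.005
```

```bash
python3 -c "
from h import *
to((-86,115,88))"
```

```text
t 13.5 tcp chest [-87.4 111.2  89.6] yaw err deg -0.53 z [ 0.003  0.006 -1.   ] F [-6.1 13.8 -3.6] gap 0.005
shift [3.8 1.4 1.6] rot [ 0.004 -0.004 -0.009]
```

servo_tool(motion=[[10, 0, 0, 0, 0, 0, -1], [20, 0, -5, 0, 0, 0, -1], [25, 0, -20, 0, 0, 0, -1], [30, 0, -35, 0, 0, 0, -1], [30, 0, -35, 0, 0, 0, -1], [0, 0, -10, 0, 0, 0, -1], [0, 0, 0, 0, 0, 0, -1]])

```text
t: 14.08
tcp_pos: [0.3045, 0.3821, 0.1959]
tool_rot: [0.573, 0.82, 0.006, 0.002]
force: [0.2, 0.1, 0.1]
finger_gap: -0.001
```

```bash
python3 -c "
from h import *
st()
look(14,(200,140),(300,150),2.5)
a=cv2.imread('pics/top14.png')[210:260,220:300]
a=cv2.resize(a,None,fx=10,fy=10,interpolation=cv2.INTER_CUBIC)
for p in (30,36):
  q=(proj('top',c2w((-79,132-p,103)))-[220,210]+.5)*10; cv2.circle(a,tuple(int(v) for v in q),4,(255,0,0),-1)
cv2.imwrite('pics/z14.png',a)"
```

```text
t 14.08 tcp chest [-82.4 226.8 195.9] yaw err deg -0.68 z [ 0.01   0.008 -1.   ] F [0.2 0.1 0.1] gap -0.001
```

View pics/z14.png

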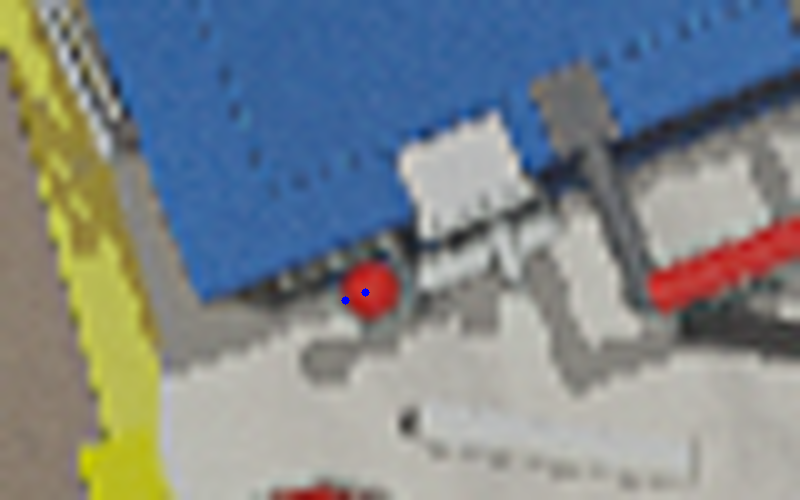

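View pics/c14.png

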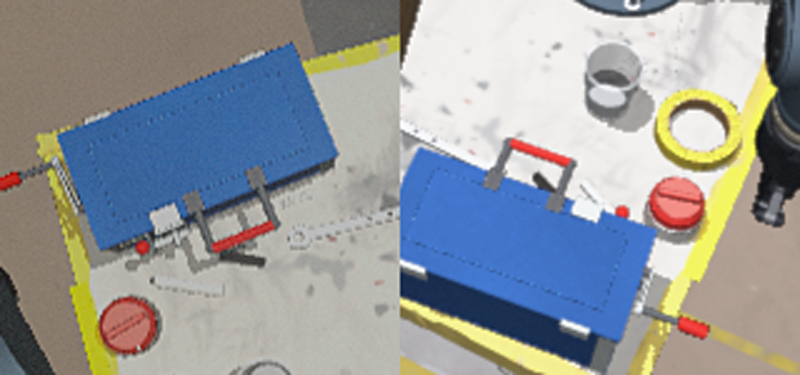

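The ball at (370,291) sits on the 36 mm mark. The pin runs through the staple, the hasp is flat, the lid is shut and nothing else has moved. Handing in.

```bash
python3 -c "
from station import manip
print(manip.sign_off())"
```

```text
the job is handed in; nothing more can be done
None
```

The chest is shut and locked, and I handed the job in after about 14 s of the 58 s. The hand-in reports no verdict.

**What I did**
1. **Stay:** I pushed the knob back and down until the stay folded. By the images the lid was then only 0.10 rad down, and I put the knuckle at about 0.5 rad.
2. **Lid:** I gripped the red bar and lowered the lid along its arc at under 1 rad/s until it was shut.
3. **Hasp:** I pressed it flat above the slot.
4. **Pin:** I pushed it in until it met its stop, with about 15 N at the end.

**Last checks**
- In the top view the ball sits on the 36 mm mark, the pin passes through the staple, and the hasp shows no gap from the chest front.
- The lid stayed shut after I let go. The timer, marker and spanner looked unmoved in the close-ups. I did not check the aerosol, pot and tin again, but the arm never went near them.
- The gripper was clear of everything, with no force on the tool.

**What was off**
- The wrist force rose briefly to 42 N when the lid reached its stop. The fingers carried that, and I eased off at once. It is above the 40 N limit for the arm and gripper body, but I take that limit not to cover the fingers, and it is well below the 120 N wrist limit.
- While I was lining up, the tool drifted 10 to 12 mm sideways on two of the descents. I corrected both before touching anything.

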